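Ring for the apprentice and show which gear goes on which spindle

TASK

Press the bell push on the grey call box, then point straight down at the large toothed gear and hold there for two seconds, then point in the same way at the top of the stout spindle it belongs on, hold for two seconds, and finish there, still pointing. To point, hold the fingertips over the middle of the thing, two or three centimetres above it, without touching it. Do not touch, move or lift the parts, spindles or tin, and travel well above everything so that the fingers never point closely at a wrong part.

Things in the scene. Friction and masses are not known exactly. Their poses are not given: they have to be found in the camera images.
- callbox: Fixed grey call box, 100 x 100 x 50 mm, standing on the bench; origin at the centre of its underside, z up. The bell push sits in the middle of its top.
- bell_top (a point): Centre of the top face of the bell push (round grey button, 36 mm across, in a black collar on the call box), 72 mm above the bench when released; it moves down with the button. Press straight down.
- bell (a joint): Travel of the bell push in m: 0 released, 0.006 fully down; it rings from 0.004. Its spring takes about 5 N to go fully down and returns it when let go.
- gear: The large gear: loose steel ring with 24 square teeth, lying flat, 120 mm across the teeth, 46 mm bore, 22 mm high, 0.9 kg; origin at the centre of its underside, z up.
- gear_top (a point): On the large gear's axis, level with its top face, 22 mm above the bench; z up.
- pinion: Wrong part: small gear with 14 teeth, loose, lying flat, 66 mm across, 22 mm bore, 22 mm high; origin at the centre of its underside.
- pinion_top (a point): On the small gear's axis, level with its top face, z up.
- plain_ring: Wrong part: smooth steel ring without teeth, loose, lying flat, 120 mm across, 46 mm bore, 22 mm high; origin at the centre of its underside.
- plain_ring_top (a point): On the smooth ring's axis, level with its top face, z up.
- stout_spindle: The stout spindle: fixed upright round post 44 mm in diameter on a stepped round foot 90 mm across, 90 mm high in all; origin at the centre of its underside, z up.
- stout_spindle_top (a point): Centre of the stout spindle's top face, 90 mm above the bench; z up.
- slim_spindle: Wrong spindle: same foot and height (90 mm) but a post only 20 mm in diameter; fixed; origin at the centre of its underside.
- slim_spindle_top (a point): Centre of the slim spindle's top face, 90 mm above the bench; z up.
- tin: Bystander: closed green tin, 72 mm across, 100 mm high, loose, standing; origin at the centre of its underside.
Not all that is in view belongs to the job. What is shaped like the callbox but purple or turquoise is not meant.

How it is judged:
On the way, in this order (a step that is already met when the one before it is completed fails the run):
1. the bell push is pressed down with the fingers (value of joint bell above 0.004 m and contact force between the fingers and callbox above 0.5 N), for 0.05 s.
2. the tool points down at the large gear, just above it, and dwells (horizontal distance between the grasp point and gear_top below 0.055 m and z of the grasp point in the frame of gear_top between 0 and 0.075 m and angle between the grasp point's own z axis and vertical above 2.35 rad), for 1.5 s.
3. the tool points down at the stout spindle, just above it, and dwells (horizontal distance between the grasp point and stout_spindle_top below 0.035 m and z of the grasp point in the frame of stout_spindle_top between 0 and 0.075 m and angle between the grasp point's own z axis and vertical above 2.35 rad), for 1.5 s.
At the end, for the whole second after the job is handed in: The tool still points down (within 45 degrees) at the stout spindle: TCP within 35 mm of its axis sideways and at most 75 mm above its top, touching nothing; bell push released (under 2 mm); gear, small gear, ring and tin at rest within 6 mm of their starts (all of step 3 and value of joint bell below 0.002 m and distance of each of gear, pinion, plain_ring, tin from where it was at the start of the episode below 0.006 m and linear speed of each of gear, pinion, plain_ring below 0.02 m/s).
It fails at once if a part, a spindle or the tin was touched (contact force between any of the fingers, the arm and gear above 0.3 N or contact force between any of the fingers, the arm and pinion above 0.3 N or contact force between any of the fingers, the arm and plain_ring above 0.3 N or contact force between any of the fingers, the arm and stout_spindle above 0.3 N or contact force between any of the fingers, the arm and slim_spindle above 0.3 N or contact force between any of the fingers, the arm and tin above 0.3 N).
It fails at once if a loose part or the tin was moved or lifted (distance of any of gear, pinion, plain_ring, tin from where it was at the start of the episode above 0.006 m).
It fails at once if the fingertips came low over a wrong part (centre within 35 mm, closer than about 5 cm), which would point at it ((horizontal distance between the grasp point and pinion_top below 0.035 m and z of the grasp point in the frame of pinion_top between 0 and 0.065 m) or (horizontal distance between the grasp point and plain_ring_top below 0.035 m and z of the grasp point in the frame of plain_ring_top between 0 and 0.065 m) or (horizontal distance between the grasp point and slim_spindle_top below 0.035 m and z of the grasp point in the frame of slim_spindle_top between 0 and 0.065 m)).
It also fails if it takes over 53 s, if anything falls off the work surface, if the arm or the gripper's body presses on something with over 40 N, if the wrist force passes 120 N, or if a joint passes its speed limit or range.

ROBOT

A 6-joint arm with a two-finger parallel gripper is mounted at the origin on the work surface. World frame = base frame: x ahead of the robot, y to its left, z up, the work surface at z = 0. Lengths are in m, angles in rad, forces in N, time in s.
With the tool pointing down it reaches from about 0.275 to 0.725 m from the base axis. Payload 15.9 kg.
Tool frame: the origin (TCP) lies between the finger pads, 19 mm behind the fingertips; this is the grasp point; z points along the fingers, y is the line along which they close (so a half turn about z gives the same grasp; the last joint's range is limited). The gripper opens to 85 mm and grips with 20 to 120 N. Pads are 22 mm wide; open, the fingers measure 114 mm over their backs; the gripper's body (76 mm by 85 mm) begins 54 mm behind the grasp point. The pads swing forward as they close: fully open they stand 13 mm farther back than shut.
Start: joints at [-1.289, 0.213, -0.034, 1.323, 0, 1.571], TCP at [0.139, -0.48, 0.25] pointing down, gripper open.
Joint ranges: [-2.98, 2.98], [-0.74, 1.72], [-1.14, 1.35], [-2.1, 2.04], [-1.57, 1.44], [-3.14, 3.14]. Speed limits (rad/s): [1.89, 1.89, 2.39, 2.57, 3.14, 3.14].

INTERFACE

Orientations are given as a unit quaternion [x, y, z, w].
In Python, from plant import sensors, vision, order, spotter gives the robot as it stands.
- The arm moves only by the tool arm_command, never from a script. Its argument "series" is a list of rows, each an object with "gripper": the finger opening in cm, from 0 to 8.54; "linear": the shift along the tool's x, y, z in cm, a list of three; "angular": the turn, a rotation vector about the tool's x, y, z in degrees, a list of three. A call has 1 to 20 rows; each row is the pose to reach, as a shift and turn from the pose commanded when the call began, along the tool's axes at that moment; what a row does not reach only later rows make up. A row lasts 1/12 s, in which the tool goes at most 41.7 mm and 7.16 degrees, less where a joint would pass 70% of its speed; a pose out of reach is approached as far as the arm can. A call with a gripper value outside its range is refused whole. The fingers move at their own pace and stop on an object; "newtons" is the grip in N (left out, the last holds). Time passes only in rows, so rows that repeat a pose let the fingers close. It gives the time, the measured TCP pose, the force, the opening and the grip force at its end, in the units of the state.
- sensors.get_state(): the state, without advancing time (a new reading comes with each control period).
- vision.grab_frame(name): name is "scene" or "top" or "wrist"; returns the picture (384x512x3 uint8, red, green, blue); there is no depth.
- vision.camera_params(name): a dict with "fx", "fy", "cx", "cy" (pixels), "dist" ([k1, k2, p1, p2, k3] as OpenCV has them; the pictures are not rectified), "extrinsics" (4x4, takes a point from camera to world coordinates). Camera axes: x right, y up, looking along -z (the intrinsics and any distortion apply to the point x, -y, -z); pixel columns grow to the right and rows downward; lengths in m; the calibration is good to about 2 mm. A picture is of the moment at which its call begins: read the wrist's pose just before it. camera_params takes no time and is no camera call; for the wrist camera it gives the pose at the moment of the call.
- order.sign_off(): hands the job in; it is judged then, once.
Trained networks look in the newest picture that a camera, given by its name, has taken for a name from the list of things; names that differ only in an ending like _2 or _b are one class to them, and where a whole thing is asked for, a point or a joint stands for the part that bears it (a point fixed in the world has none). Each returns a list of dicts, best first, with "conf" (0 to 1); they miss things now and then, are a little off and sometimes report something else, mostly with a low value. They report only what shows in the picture. A call takes as long as a camera call. They do not tell look-alikes from the thing itself.
- spotter.trace(thing, camera): "mask" (384x512 bool, what is visible of it) and "point" ([column, row] in pixels, amid what is visible of it).
- spotter.pinpoint(thing, camera): "point" ([column, row] in pixels: a listed point, or the origin of a listed thing).
The state is a dict: "time": time; "joints": joint angles; "joint_vel": joint speeds; "joint_torque": joint torques, N m; "position": TCP position; "ee_rot": TCP orientation; "ft_force": force on the tool from outside, world axes, zero at the start; "torque": the same for the moment, N m; "gripper_width": finger opening in m; "grasp_force": force on a finger pad.
Only numpy, scipy, OpenCV 4.12 (cv2) and the standard library are available. Lean on these libraries where they do the work, as an engineer would, in place of code of your own. Each camera call takes 0.05 s, during which the arm holds its last target. There are 200 camera calls.

## Working session

There is one attempt and no reset: what is moved stays moved. The work goes in short steps, Python scripts to look and compute and a tool call to move; the robot and the scene stay as the last step left them, time stands still between calls to the robot, and variables do not carry over. Pictures are saved under pics/ and viewed, at most 10 in all, crops included, and the job is handed in when it is done.

Besides the shell and the picture viewer there is one more tool, called after "Request:" as name([rows], argument=value, ...), one row to a line, values as JSON. arm_command: Moves the arm, as the interface text tells. Its arguments: {"type":"object","properties":{"series":{"type":"array","items":{"type":"object","properties":{"gripper":{"type":"number"},"linear":{"type":"array","items":{"type":"number"}},"angular":{"type":"array","items":{"type":"number"}}}}},"newtons":{"type":"number"}},"required":["series"]}

```bash
mkdir -p pics; cat > h.py <<'E'
import numpy as np, cv2
from plant import sensors, vision, order, spotter
def ray(cam,pt,z):
    p=vision.camera_params(cam);K=np.array([[p['fx'],0,p['cx']],[0,p['fy'],p['cy']],[0,0,1.]])
    u=cv2.undistortPoints(np.array([[pt]],float),K,np.array(p['dist'],float))[0,0]
    E=np.array(p['extrinsics']);d=E[:3,:3]@[u[0],-u[1],-1];o=E[:3,3]
    return (o+d*(z-o[2])/d[2]).round(4)
H=dict(bell_top=.072,gear_top=.022,pinion_top=.022,plain_ring_top=.022,stout_spindle_top=.09,slim_spindle_top=.09,tin=0)
E
python3 - <<'E'
from h import *
for c in ['scene','top']:
    cv2.imwrite(f'pics/{c}.png',vision.grab_frame(c)[:,:,::-1])
    for n,z in H.items():
        for r in spotter.pinpoint(n,c)[:3]: print(c,n,round(r['conf'],2),np.round(r['point']),ray(c,r['point'],z))
s=sensors.get_state();print(s['time'],s['position'],s['ee_rot'])
E
```

```text
scene bell_top 0.65 [167. 248.] [ 0.6482 -0.3084  0.072 ]
scene bell_top 0.63 [135. 217.] [ 0.5001 -0.3623  0.072 ]
scene bell_top 0.56 [ 84. 191.] [ 0.3328 -0.4827  0.072 ]
scene gear_top 0.58 [322. 176.] [0.47   0.2363 0.022 ]
scene gear_top 0.36 [237. 259.] [ 0.7046 -0.1439  0.022 ]
scene pinion_top 0.87 [215. 210.] [ 0.4983 -0.1364  0.022 ]
scene pinion_top 0.69 [140. 236.] [ 0.527  -0.3601  0.022 ]
scene plain_ring_top 0.91 [262. 196.] [0.4914 0.017  0.022 ]
scene stout_spindle_top 0.96 [312. 204.] [0.6511 0.0984 0.09  ]
scene slim_spindle_top 0.76 [235. 233.] [ 0.6794 -0.1369  0.09  ]
scene tin 0.84 [363. 172.] [0.4787 0.3924 0.    ]
top bell_top 0.57 [356. 198.] [ 0.4858 -0.3629  0.072 ]
top bell_top 0.52 [336. 142.] [ 0.6567 -0.3101  0.072 ]
top bell_top 0.5 [399. 243.] [ 0.3527 -0.4867  0.072 ]
top gear_top 0.82 [159. 208.] [0.4689 0.232  0.022 ]
top gear_top 0.3 [201. 142.] [0.6721 0.1    0.022 ]
top pinion_top 0.69 [276. 194.] [ 0.5058 -0.1306  0.022 ]
top plain_ring_top 0.61 [228. 202.] [0.4846 0.0195 0.022 ]
top plain_ring_top 0.4 [110. 206.] [0.4767 0.3851 0.022 ]
top stout_spindle_top 0.59 [198. 139.] [0.6683 0.1035 0.09  ]
top slim_spindle_top 0.56 [277. 135.] [ 0.6764 -0.1314  0.09  ]
top slim_spindle_top 0.49 [226. 207.] [0.4646 0.022  0.09  ]
top tin 0.85 [111. 205.] [0.4808 0.389  0.    ]
0.8 [ 0.13903071 -0.48026949  0.25000356] [9.90091204e-01 1.40425811e-01 3.35680054e-06 2.70663481e-06]
```

View pics/scene.png

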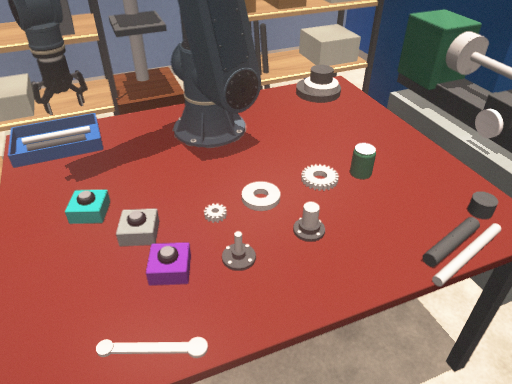

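View pics/top.png

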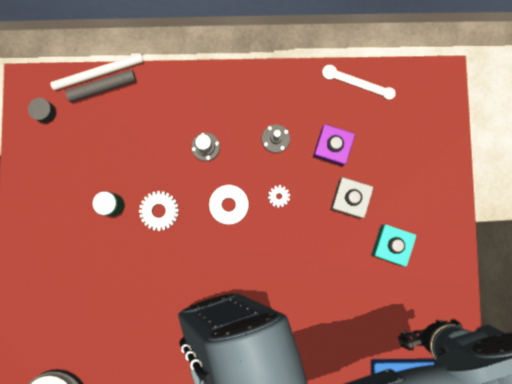

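The grey box is the middle one: its button is at (137,217) in scene and (354,197) in top. The gear is at (322,176) in scene and (159,210) in top, and the stout spindle top at (311,208) in scene and (203,142) in top. I'll close the gripper and move above the bell to check from near.

Request:
arm_command([
  {"gripper": 0, "linear": [4, 0, 0]},
  {"gripper": 0, "linear": [8, 0, 0]},
  {"gripper": 0, "linear": [12, 0, 0]},
  {"gripper": 0, "linear": [16, 0, 0]},
  {"gripper": 0, "linear": [20, -0.5, 0]},
  {"gripper": 0, "linear": [24, -1, 0]},
  {"gripper": 0, "linear": [28, -1.2, 0]},
  {"gripper": 0, "linear": [32, -1.4, 0]},
  {"gripper": 0, "linear": [35, -1.4, 0]},
  {"gripper": 0, "linear": [37, -1.4, 0]},
  {"gripper": 0, "linear": [37, -1.4, 0]},
  {"gripper": 0, "linear": [37, -1.4, 0]},
  {"gripper": 0, "linear": [37, -1.4, 0]},
  {"gripper": 0, "linear": [37, -1.4, 0]},
], newtons=40)

```text
validation failed for argument at $.se...
```

```bash
cat > look.py <<'E'
import sys
from h import *
s=sensors.get_state();print(s['time'],s['position'],s['ee_rot'],s['gripper_width'])
cv2.imwrite(f'pics/w{sys.argv[1]}.png',vision.grab_frame('wrist')[:,:,::-1])
for n in sys.argv[2:]:
    for r in spotter.pinpoint(n,'wrist')[:3]: print(n,round(r['conf'],2),np.round(r['point']),ray('wrist',r['point'],H[n]))
    for r in spotter.trace(n,'wrist')[:2]: print(' trace',round(r['conf'],2),np.round(r['point']))
E
python3 look.py 1 bell_top pinion_top
```

```text
0.8 [ 0.13903071 -0.48026949  0.25000356] [9.90091204e-01 1.40425811e-01 3.35680054e-06 2.70663481e-06] 0.08512376579958018
```

View pics/w1.png

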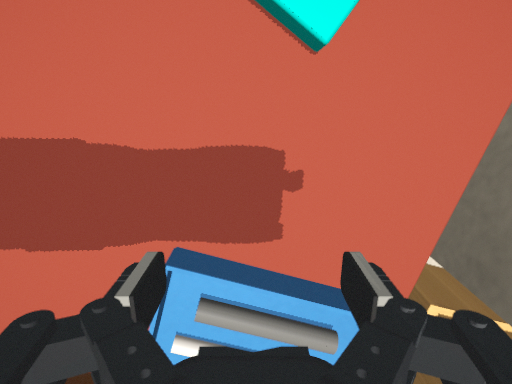

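The move was refused, probably because "angular" was missing. The wrist picture still shows the start view, with the blue tray below and the turquoise box at the top edge (310,20).

Request:
arm_command([
  {"gripper": 0, "linear": [4, 0, 0], "angular": [0, 0, 0]},
  {"gripper": 0, "linear": [8, 0, 0], "angular": [0, 0, 0]},
  {"gripper": 0, "linear": [12, 0, 0], "angular": [0, 0, 0]},
  {"gripper": 0, "linear": [16, 0, 0], "angular": [0, 0, 0]},
  {"gripper": 0, "linear": [20, -0.5, 0], "angular": [0, 0, 0]},
  {"gripper": 0, "linear": [24, -1, 0], "angular": [0, 0, 0]},
  {"gripper": 0, "linear": [28, -1.2, 0], "angular": [0, 0, 0]},
  {"gripper": 0, "linear": [32, -1.4, 0], "angular": [0, 0, 0]},
  {"gripper": 0, "linear": [35, -1.4, 0], "angular": [0, 0, 0]},
  {"gripper": 0, "linear": [37, -1.4, 0], "angular": [0, 0, 0]},
  {"gripper": 0, "linear": [37, -1.4, 0], "angular": [0, 0, 0]},
  {"gripper": 0, "linear": [37, -1.4, 0], "angular": [0, 0, 0]},
  {"gripper": 0, "linear": [37, -1.4, 0], "angular": [0, 0, 0]},
  {"gripper": 0, "linear": [37, -1.4, 0], "angular": [0, 0, 0]},
], newtons=40)

```text
time: 2.22
position: [0.4897, -0.3644, 0.2502]
ee_rot: [0.99, 0.14, -0.0, 0.0]
ft_force: [0.1, 0.6, -0.2]
gripper_width: -0.0001
grasp_force: 0.0
```

```bash
python3 look.py 2 bell_top
```

```text
2.2167 [ 0.48973286 -0.36438637  0.2502118 ] [ 9.90159714e-01  1.39941897e-01 -1.23073646e-05  8.25320494e-05] -5.612963488640104e-05
bell_top 0.65 [248. 178.] [ 0.4905 -0.3598  0.072 ]
 trace 0.61 [250. 177.]
 trace 0.46 [244.   2.]
```

View pics/w2.png

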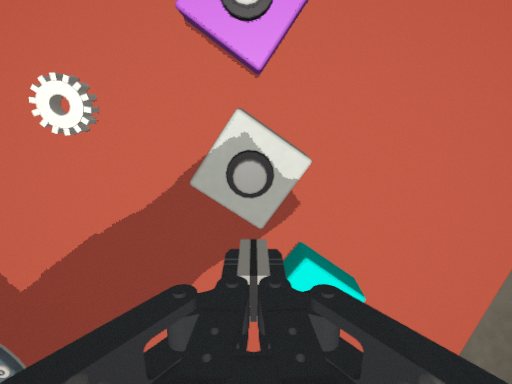

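The button centre is at (250,176), about 4 mm to the side of the tool. Pressing now.

Request:
arm_command([
  {"gripper": 0, "linear": [0, -0.4, 4], "angular": [0, 0, 0]},
  {"gripper": 0, "linear": [0, -0.4, 8], "angular": [0, 0, 0]},
  {"gripper": 0, "linear": [0, -0.4, 12], "angular": [0, 0, 0]},
  {"gripper": 0, "linear": [0, -0.4, 14], "angular": [0, 0, 0]},
  {"gripper": 0, "linear": [0, -0.4, 15], "angular": [0, 0, 0]},
  {"gripper": 0, "linear": [0, -0.4, 15.6], "angular": [0, 0, 0]},
  {"gripper": 0, "linear": [0, -0.4, 16], "angular": [0, 0, 0]},
  {"gripper": 0, "linear": [0, -0.4, 16.3], "angular": [0, 0, 0]},
  {"gripper": 0, "linear": [0, -0.4, 16.5], "angular": [0, 0, 0]},
  {"gripper": 0, "linear": [0, -0.4, 16.5], "angular": [0, 0, 0]},
  {"gripper": 0, "linear": [0, -0.4, 16.5], "angular": [0, 0, 0]},
])

```text
time: 3.28
position: [0.49, -0.3607, 0.086]
ee_rot: [0.99, 0.14, 0.001, 0.001]
ft_force: [-1.2, -1.6, 4.2]
gripper_width: -0.0003
grasp_force: 2.0
```

Request:
arm_command([
  {"gripper": 0, "linear": [0, 0, 0.1], "angular": [0, 0, 0]},
  {"gripper": 0, "linear": [0, 0, 0.2], "angular": [0, 0, 0]},
  {"gripper": 0, "linear": [0, 0, 0.2], "angular": [0, 0, 0]},
  {"gripper": 0, "linear": [0, 0, 0.2], "angular": [0, 0, 0]},
])

```text
time: 3.62
position: [0.49, -0.3607, 0.0845]
ee_rot: [0.99, 0.14, 0.001, 0.001]
ft_force: [-4.6, 0.5, 18.7]
gripper_width: -0.0002
grasp_force: 9.1
```

The force rose to 18.7 N, so the button is fully down. Next I rise and travel high to the gear.

Request:
arm_command([
  {"gripper": 0, "linear": [0, 0, -4], "angular": [0, 0, 0]},
  {"gripper": 0, "linear": [0, 0, -8], "angular": [0, 0, 0]},
  {"gripper": 0, "linear": [0, 0, -12], "angular": [0, 0, 0]},
  {"gripper": 0, "linear": [0, 0, -16], "angular": [0, 0, 0]},
  {"gripper": 0, "linear": [1, -4, -17], "angular": [0, 0, 0]},
  {"gripper": 0, "linear": [2, -8, -17], "angular": [0, 0, 0]},
  {"gripper": 0, "linear": [3, -12, -17], "angular": [0, 0, 0]},
  {"gripper": 0, "linear": [4, -16, -17], "angular": [0, 0, 0]},
  {"gripper": 0, "linear": [5, -20, -17], "angular": [0, 0, 0]},
  {"gripper": 0, "linear": [6, -24, -17], "angular": [0, 0, 0]},
  {"gripper": 0, "linear": [7, -28, -17], "angular": [0, 0, 0]},
  {"gripper": 0, "linear": [8, -32, -17], "angular": [0, 0, 0]},
  {"gripper": 0, "linear": [9, -36, -17], "angular": [0, 0, 0]},
  {"gripper": 0, "linear": [10, -40, -17], "angular": [0, 0, 0]},
  {"gripper": 0, "linear": [11, -44, -17], "angular": [0, 0, 0]},
  {"gripper": 0, "linear": [12, -48, -17], "angular": [0, 0, 0]},
  {"gripper": 0, "linear": [13, -52, -17], "angular": [0, 0, 0]},
  {"gripper": 0, "linear": [14, -56, -17], "angular": [0, 0, 0]},
  {"gripper": 0, "linear": [14.5, -57.7, -17], "angular": [0, 0, 0]},
  {"gripper": 0, "linear": [14.5, -57.7, -17], "angular": [0, 0, 0]},
])

```text
time: 5.28
position: [0.4866, 0.1801, 0.2528]
ee_rot: [0.986, 0.168, -0.003, -0.016]
ft_force: [0.4, -0.8, -0.4]
gripper_width: -0.0
grasp_force: 0.0
```

```bash
python3 look.py 3 gear_top stout_spindle_top
```

```text
5.2833 [0.48664203 0.18006179 0.25278714] [ 0.98571347  0.16767275 -0.0032426  -0.01562999] -6.112118744463537e-06
gear_top 0.67 [211. 173.] [0.4619 0.2318 0.022 ]
 trace 0.73 [195. 175.]
 trace 0.69 [402.  40.]
stout_spindle_top 0.67 [434.  28.] [0.6601 0.0861 0.09  ]
 trace 0.84 [400.  39.]
 trace 0.65 [211. 153.]
```

View pics/w3.png

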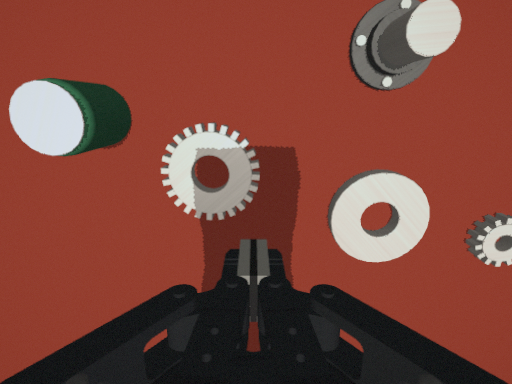

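The toothed gear is at (211,173), the smooth ring at (378,218) and the stout spindle top at (434,28). The arm had not settled, so I hold briefly and read again.

Request:
arm_command([
  {"gripper": 0, "linear": [0, 0, 0], "angular": [0, 0, 0]},
  {"gripper": 0, "linear": [0, 0, 0], "angular": [0, 0, 0]},
  {"gripper": 0, "linear": [0, 0, 0], "angular": [0, 0, 0]},
])

```text
time: 5.78
position: [0.486, 0.1796, 0.2531]
ee_rot: [0.986, 0.168, -0.003, -0.016]
ft_force: [-0.4, -0.4, -0.1]
gripper_width: 0.0001
grasp_force: 0.0
```

```bash
python3 look.py 4 gear_top stout_spindle_top; python3 - <<'E'
from h import *
from scipy.spatial.transform import Rotation as R
s=sensors.get_state();r=R.from_quat(s['ee_rot']);p=s['position']
for t in [(.467,.232,.068),(.467,.232,.25),(.66,.095,.25)]: print(100*r.inv().apply(np.array(t)-p))
print(np.degrees((r.inv()*R.from_quat([.9901,.1404,0,0])).as_rotvec()))
E
```

```text
5.7833 [0.48598809 0.17960241 0.25312371] [ 0.98573405  0.16755825 -0.00301798 -0.0156049 ] 0.00010346493609050533
gear_top 0.74 [210. 175.] [0.4596 0.2331 0.022 ]
 trace 0.93 [196. 170.]
stout_spindle_top 0.55 [435.  28.] [0.6603 0.0861 0.09  ]
 trace 0.92 [401.  38.]
[-0.05316356 -4.94858193 18.66966013]
[-0.06847018 -5.52781798  0.47888633]
[13.60823072 13.77854476 -0.14738088]
[-1.82200066  0.09893485  3.18852335]
```

The arm stopped short because the last joint reached its range limit. I'll turn the tool back about its axis while holding high.

Request:
arm_command([
  {"gripper": 0, "linear": [0, -1, 0], "angular": [0, 0, -7]},
  {"gripper": 0, "linear": [0, -2, 0], "angular": [0, 0, -14]},
  {"gripper": 0, "linear": [0, -3, 0], "angular": [0, 0, -21]},
  {"gripper": 0, "linear": [0, -4, 0], "angular": [0, 0, -28]},
  {"gripper": 0, "linear": [0, -5, 0], "angular": [0, 0, -35]},
  {"gripper": 0, "linear": [0, -5.5, 0], "angular": [0, 0, -42]},
  {"gripper": 0, "linear": [0, -5.5, 0], "angular": [0, 0, -42]},
  {"gripper": 0, "linear": [0, -5.5, 0], "angular": [0, 0, -42]},
  {"gripper": 0, "linear": [0, -5.5, 0], "angular": [0, 0, -42]},
])

```text
time: 6.78
position: [0.4679, 0.2316, 0.2547]
ee_rot: [0.861, 0.508, 0.003, -0.016]
ft_force: [0.3, 0.1, 0.1]
gripper_width: -0.0003
grasp_force: 0.0
```

```bash
python3 look.py 5 gear_top stout_spindle_top; python3 - <<'E'
from h import *
from scipy.spatial.transform import Rotation as R
s=sensors.get_state();r=R.from_quat(s['ee_rot']);p=s['position'];print(s['joints'])
for t in [(.466,.233,.068),(.466,.233,.25),(.66,.095,.25)]: print(100*r.inv().apply(np.array(t)-p))
z=r.as_matrix()[:,2];print(z,np.degrees(np.cross(z,[0,0,-1])@r.as_matrix()))
E
```

```text
6.7833 [0.46789166 0.23157558 0.25472324] [ 0.86114245  0.50811591  0.00262697 -0.01565242] -0.0002872822898359963
gear_top 0.98 [252. 172.] [0.4628 0.2351 0.022 ]
 trace 0.87 [248. 188.]
stout_spindle_top 0.94 [502. 220.] [0.6649 0.0855 0.09  ]
 trace 0.69 [460. 203.]
[0.44153097 0.25591623 0.03230152 1.34479474 0.03178591 2.51433646]
[-0.35325833  0.21927975 18.66885917]
[ 0.02139372 -0.22352346  0.47810435]
[-2.73527398 23.41545084 -0.15409618]
[-0.01142372  0.02975221 -0.99949202] [-1.39399752e+00 -1.17944953e+00 -1.35583783e-18]
```

View pics/w5.png

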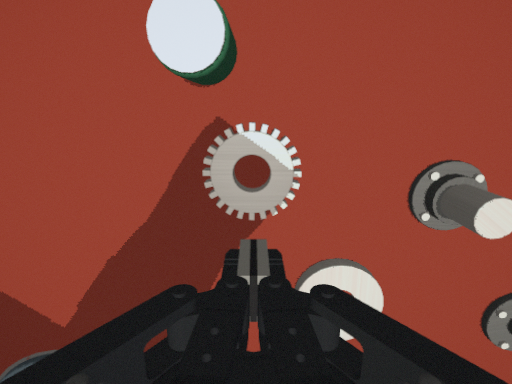

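The gear is centred under the tool at (252,172). I'll descend to 27 mm above it and hold.

Request:
arm_command([
  {"gripper": 0, "linear": [-0.1, 0, 4], "angular": [-1.4, -1.2, 0]},
  {"gripper": 0, "linear": [-0.2, 0.1, 8], "angular": [-1.4, -1.2, 0]},
  {"gripper": 0, "linear": [-0.3, 0.1, 12], "angular": [-1.4, -1.2, 0]},
  {"gripper": 0, "linear": [-0.4, 0.2, 15], "angular": [-1.4, -1.2, 0]},
  {"gripper": 0, "linear": [-0.4, 0.2, 17], "angular": [-1.4, -1.2, 0]},
  {"gripper": 0, "linear": [-0.4, 0.2, 18], "angular": [-1.4, -1.2, 0]},
  {"gripper": 0, "linear": [-0.4, 0.2, 18.6], "angular": [-1.4, -1.2, 0]},
  {"gripper": 0, "linear": [-0.4, 0.2, 18.6], "angular": [-1.4, -1.2, 0]},
  {"gripper": 0, "linear": [-0.4, 0.2, 18.6], "angular": [-1.4, -1.2, 0]},
])

```text
time: 7.78
position: [0.4662, 0.2332, 0.0698]
ee_rot: [0.86, 0.51, 0.001, 0.0]
ft_force: [-0.2, 0.2, 0.1]
gripper_width: 0.0001
grasp_force: 0.0
```

Request:
arm_command([
  {"gripper": 0, "linear": [0, 0, 0], "angular": [0, 0, 0]},
  {"gripper": 0, "linear": [0, 0, 0], "angular": [0, 0, 0]},
  {"gripper": 0, "linear": [0, 0, 0], "angular": [0, 0, 0]},
  {"gripper": 0, "linear": [0, 0, 0], "angular": [0, 0, 0]},
  {"gripper": 0, "linear": [0, 0, 0], "angular": [0, 0, 0]},
  {"gripper": 0, "linear": [0, 0, 0], "angular": [0, 0, 0]},
  {"gripper": 0, "linear": [0, 0, 0], "angular": [0, 0, 0]},
  {"gripper": 0, "linear": [0, 0, 0], "angular": [0, 0, 0]},
  {"gripper": 0, "linear": [0, 0, 0], "angular": [0, 0, 0]},
  {"gripper": 0, "linear": [0, 0, 0], "angular": [0, 0, 0]},
  {"gripper": 0, "linear": [0, 0, 0], "angular": [0, 0, 0]},
  {"gripper": 0, "linear": [0, 0, 0], "angular": [0, 0, 0]},
  {"gripper": 0, "linear": [0, 0, 0], "angular": [0, 0, 0]},
  {"gripper": 0, "linear": [0, 0, 0], "angular": [0, 0, 0]},
  {"gripper": 0, "linear": [0, 0, 0], "angular": [0, 0, 0]},
  {"gripper": 0, "linear": [0, 0, 0], "angular": [0, 0, 0]},
  {"gripper": 0, "linear": [0, 0, 0], "angular": [0, 0, 0]},
  {"gripper": 0, "linear": [0, 0, 0], "angular": [0, 0, 0]},
  {"gripper": 0, "linear": [0, 0, 0], "angular": [0, 0, 0]},
  {"gripper": 0, "linear": [0, 0, 0], "angular": [0, 0, 0]},
])

```text
time: 9.45
position: [0.4655, 0.2329, 0.0687]
ee_rot: [0.86, 0.51, -0.0, 0.0]
ft_force: [0.3, -0.9, -0.7]
gripper_width: 0.0002
grasp_force: 0.0
```

Request:
arm_command([
  {"gripper": 0, "linear": [0, 0, 0], "angular": [0, 0, 0]},
  {"gripper": 0, "linear": [0, 0, 0], "angular": [0, 0, 0]},
  {"gripper": 0, "linear": [0, 0, 0], "angular": [0, 0, 0]},
  {"gripper": 0, "linear": [0, 0, 0], "angular": [0, 0, 0]},
  {"gripper": 0, "linear": [0, 0, 0], "angular": [0, 0, 0]},
  {"gripper": 0, "linear": [0, 0, 0], "angular": [0, 0, 0]},
  {"gripper": 0, "linear": [0, 0, 0], "angular": [0, 0, 0]},
  {"gripper": 0, "linear": [0, 0, 0], "angular": [0, 0, 0]},
])

```text
time: 10.12
position: [0.4655, 0.2329, 0.0687]
ee_rot: [0.86, 0.51, -0.0, 0.0]
ft_force: [0.3, 0.1, -0.9]
gripper_width: -0.0002
grasp_force: 0.0
```

```bash
python3 - <<'E'
from h import *
from scipy.spatial.transform import Rotation as R
s=sensors.get_state();r=R.from_quat(s['ee_rot']);p=s['position'];print(s['time'],p,s['ee_rot'])
for t in [(.64,.095,.25)]: print(100*r.inv().apply(np.array(t)-p))
E
```

```text
10.1167 [0.46552169 0.23293286 0.06869454] [ 8.60152049e-01  5.10037668e-01 -1.03765216e-04  1.36757113e-04]
[ -3.73814109  21.92837898 -18.12652051]
```

Held 2.3 s. Now I rise, then travel high to just short of the stout spindle.

Request:
arm_command([
  {"gripper": 0, "linear": [0, 0, -4], "angular": [0, 0, 0]},
  {"gripper": 0, "linear": [0, 0, -8], "angular": [0, 0, 0]},
  {"gripper": 0, "linear": [0, 0, -12], "angular": [0, 0, 0]},
  {"gripper": 0, "linear": [0, 0, -16], "angular": [0, 0, 0]},
  {"gripper": 0, "linear": [0, 0, -18], "angular": [0, 0, 0]},
  {"gripper": 0, "linear": [-0.6, 3.5, -18], "angular": [0, 0, 0]},
  {"gripper": 0, "linear": [-1.2, 7, -18], "angular": [0, 0, 0]},
  {"gripper": 0, "linear": [-1.8, 10.5, -18], "angular": [0, 0, 0]},
  {"gripper": 0, "linear": [-2.4, 14, -18], "angular": [0, 0, 0]},
  {"gripper": 0, "linear": [-3, 17.5, -18], "angular": [0, 0, 0]},
  {"gripper": 0, "linear": [-3.4, 20, -18], "angular": [0, 0, 0]},
  {"gripper": 0, "linear": [-3.7, 21.9, -18], "angular": [0, 0, 0]},
  {"gripper": 0, "linear": [-3.7, 21.9, -18], "angular": [0, 0, 0]},
  {"gripper": 0, "linear": [-3.7, 21.9, -18], "angular": [0, 0, 0]},
  {"gripper": 0, "linear": [-3.7, 21.9, -18], "angular": [0, 0, 0]},
  {"gripper": 0, "linear": [-3.7, 21.9, -18], "angular": [0, 0, 0]},
])

```text
time: 11.45
position: [0.6394, 0.0961, 0.249]
ee_rot: [0.86, 0.51, -0.0, 0.0]
ft_force: [-0.4, -0.3, -0.4]
gripper_width: 0.0001
grasp_force: 0.0
```

```bash
python3 look.py 6 stout_spindle_top; python3 - <<'E'
from h import *
from scipy.spatial.transform import Rotation as R
s=sensors.get_state();r=R.from_quat(s['ee_rot']);p=s['position'];print(s['joints'])
for q in spotter.pinpoint('stout_spindle_top','wrist')[:1]:
    t=ray('wrist',q['point'],.09); print(t,100*r.inv().apply(t+[0,0,.046]-p))
E
```

```text
11.45 [0.63938368 0.09611446 0.24900975] [ 8.59959197e-01  5.10362786e-01 -1.44200381e-05  7.92654999e-05] 7.825897590033049e-05
stout_spindle_top 0.86 [277. 182.] [0.6611 0.087  0.09  ]
 trace 0.97 [275. 166.]
[ 1.49227618e-01  5.37304411e-01  4.32321511e-01  1.46546204e+00
 -2.92477818e-04  2.21948990e+00]
[0.6613 0.0869 0.09  ] [ 0.23927401  2.34561366 11.31810569]
```

View pics/w6.png

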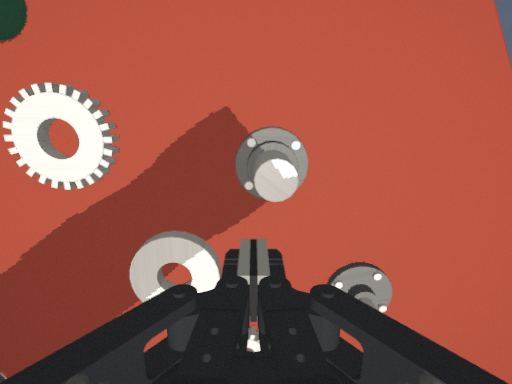

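The stout spindle top is at (277,181), with the slim one off to the right at (365,300). Descending to 27 mm above the stout one.

Request:
arm_command([
  {"gripper": 0, "linear": [0.2, 2.3, 0], "angular": [0, 0, 0]},
  {"gripper": 0, "linear": [0.2, 2.3, 4], "angular": [0, 0, 0]},
  {"gripper": 0, "linear": [0.2, 2.3, 7], "angular": [0, 0, 0]},
  {"gripper": 0, "linear": [0.2, 2.3, 9], "angular": [0, 0, 0]},
  {"gripper": 0, "linear": [0.2, 2.3, 10.5], "angular": [0, 0, 0]},
  {"gripper": 0, "linear": [0.2, 2.3, 11.2], "angular": [0, 0, 0]},
  {"gripper": 0, "linear": [0.2, 2.3, 11.2], "angular": [0, 0, 0]},
  {"gripper": 0, "linear": [0.2, 2.3, 11.2], "angular": [0, 0, 0]},
])

```text
time: 12.32
position: [0.6612, 0.0863, 0.1376]
ee_rot: [0.86, 0.51, 0.0, 0.0]
ft_force: [-0.2, 0.5, 0.9]
gripper_width: 0.0001
grasp_force: 0.0
```

```bash
python3 look.py 7 stout_spindle_top; python3 - <<'E'
from h import *
for c in ['top','scene']:
    im=vision.grab_frame(c)
    for r in spotter.pinpoint('stout_spindle_top',c)[:2]: print(c,r['conf'],r['point'],ray(c,r['point'],.09))
    if c=='scene': cv2.imwrite('pics/s7.png',cv2.resize(im[100:300,60:420,::-1],None,fx=2,fy=2))
E
```

```text
12.3167 [0.66119518 0.08631743 0.13758314] [8.60106256e-01 5.10114812e-01 1.95134146e-04 2.63811303e-04] 0.00013929644081433413
stout_spindle_top 0.84 [248. 230.] [0.6599 0.0878 0.09  ]
 trace 0.93 [254. 192.]
 trace 0.25 [ 11. 166.]
top 0.18 [347.9, 195.5] [ 0.4931 -0.337   0.09  ]
scene 0.92 [310.0, 203.7] [0.6489 0.0919 0.09  ]
scene 0.45 [216.0, 214.1] [ 0.5928 -0.1601  0.09  ]
```

View pics/s7.png

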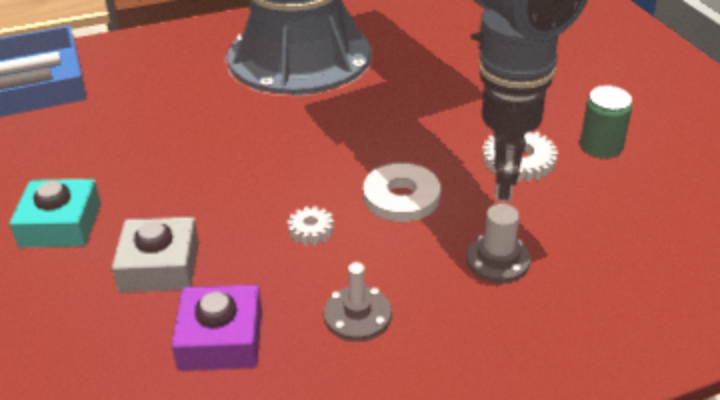

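View pics/w7.png

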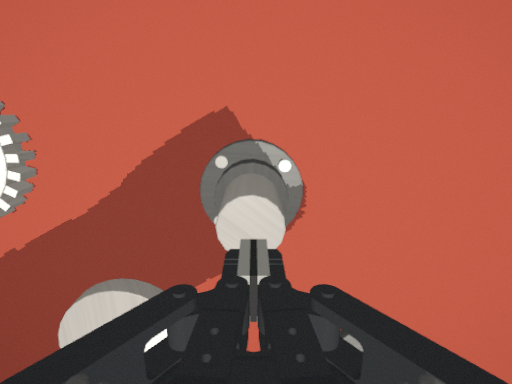

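In the crop the fingertips stand just over the stout spindle top at (502,212), and in the wrist view the top is centred ahead of the tips at (250,228). The position is right, so I hold two seconds and more.

Request:
arm_command([
  {"gripper": 0, "linear": [0, 0, 0], "angular": [0, 0, 0]},
  {"gripper": 0, "linear": [0, 0, 0], "angular": [0, 0, 0]},
  {"gripper": 0, "linear": [0, 0, 0], "angular": [0, 0, 0]},
  {"gripper": 0, "linear": [0, 0, 0], "angular": [0, 0, 0]},
  {"gripper": 0, "linear": [0, 0, 0], "angular": [0, 0, 0]},
  {"gripper": 0, "linear": [0, 0, 0], "angular": [0, 0, 0]},
  {"gripper": 0, "linear": [0, 0, 0], "angular": [0, 0, 0]},
  {"gripper": 0, "linear": [0, 0, 0], "angular": [0, 0, 0]},
  {"gripper": 0, "linear": [0, 0, 0], "angular": [0, 0, 0]},
  {"gripper": 0, "linear": [0, 0, 0], "angular": [0, 0, 0]},
  {"gripper": 0, "linear": [0, 0, 0], "angular": [0, 0, 0]},
  {"gripper": 0, "linear": [0, 0, 0], "angular": [0, 0, 0]},
  {"gripper": 0, "linear": [0, 0, 0], "angular": [0, 0, 0]},
  {"gripper": 0, "linear": [0, 0, 0], "angular": [0, 0, 0]},
  {"gripper": 0, "linear": [0, 0, 0], "angular": [0, 0, 0]},
  {"gripper": 0, "linear": [0, 0, 0], "angular": [0, 0, 0]},
  {"gripper": 0, "linear": [0, 0, 0], "angular": [0, 0, 0]},
  {"gripper": 0, "linear": [0, 0, 0], "angular": [0, 0, 0]},
  {"gripper": 0, "linear": [0, 0, 0], "angular": [0, 0, 0]},
  {"gripper": 0, "linear": [0, 0, 0], "angular": [0, 0, 0]},
])

```text
time: 14.33
position: [0.6611, 0.0862, 0.1368]
ee_rot: [0.86, 0.51, -0.0, 0.0]
ft_force: [-0.2, -0.8, -0.3]
gripper_width: -0.0
grasp_force: 0.0
```

Request:
arm_command([
  {"gripper": 0, "linear": [0, 0, 0], "angular": [0, 0, 0]},
  {"gripper": 0, "linear": [0, 0, 0], "angular": [0, 0, 0]},
  {"gripper": 0, "linear": [0, 0, 0], "angular": [0, 0, 0]},
  {"gripper": 0, "linear": [0, 0, 0], "angular": [0, 0, 0]},
  {"gripper": 0, "linear": [0, 0, 0], "angular": [0, 0, 0]},
  {"gripper": 0, "linear": [0, 0, 0], "angular": [0, 0, 0]},
  {"gripper": 0, "linear": [0, 0, 0], "angular": [0, 0, 0]},
  {"gripper": 0, "linear": [0, 0, 0], "angular": [0, 0, 0]},
])

```text
time: 15.0
position: [0.6611, 0.0861, 0.1368]
ee_rot: [0.86, 0.51, -0.0, 0.0]
ft_force: [-0.2, 0.1, -0.0]
gripper_width: -0.0
grasp_force: 0.0
```

```bash
python3 -c "
from plant import order; print(order.sign_off())"
```

```text
the job is handed in; nothing more can be done
None
```

I pressed the bell push fully down, pointed at the large gear and then at the stout spindle for over two seconds each, and handed the job in at about 15 s, still pointing at the spindle; no verdict came back.

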